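# Open the spring-lid bearing case

### The job

Open the small grey bearing case with the blue lid: press its orange release tab down with the fingertips so that the lid springs up, then push the lid back until it is fully open and resting on its stop, and move clear. Only touch and push: leave the case where it stands, and leave the bearings in it and the parts around it alone.

Things in the scene. Friction and masses are not known exactly. Their poses are not given: they have to be found in the camera images.
- bearing_case: Loose 1.6 kg grey metal case, outside 116 x 120 x 45 mm, open on top. Origin: centre of its underside; its x axis points from the front (release tab, towards the robot) to the back (lid hinge). Two bearings lie in nests in its front half; a 14 mm brass sleeve in the middle holds the spring pin that lifts the lid. To its right stands a fixed brush machine up to 270 mm high: pass over it.
- lid_hinge (a point): Middle of the lid's hinge line, which runs along the case's y axis on its back wall: 56.5 mm behind the case's centre, 47.5 mm above the bench.
- lid_edge (a point): Middle of the lid's front edge, half-way through its thickness, moving with the lid. The blue lid is a flat plate 115 x 120 x 5 mm, 0.12 kg; this edge lies 117.5 mm from the hinge line. In the middle of the edge a steel lip 26 mm wide stands 7 mm further out.
- tab_pad (a point): Where to press: top of the orange tab's flat paddle, 112 mm in front of the case's centre, 30 mm above the bench at rest; moves with the tab. The paddle is 28 mm wide and reaches 16 mm beyond this point. 32 mm behind it an upright orange hook (to 54 mm above the bench) holds the lid's lip; it leans 9 mm towards this point as the paddle goes down: keep the finger off it.
- case_tab (a joint): Turn of the release tab, rad: 0 at rest, grows as the paddle is pressed down about a pivot 42 mm behind tab_pad, stop at 0.30 (tab_pad about 12 mm down). Sprung: about 2 N to start, the lid is let go at about 0.2 rad (about 8 mm down, 4 N; 6 mm with a flat fingertip 22 mm deep), 5 N at the stop. It springs back when let go.
- case_lid (a joint): Opening angle of the lid, rad: 0 shut and latched; when the tab lets go a spring pin lifts it to about 0.58 in half a second, where it stays. From there it must be pushed (1 to 2 N at the edge, damped hinge); let go before about 1.5 it sinks back to 0.58, beyond that it sinks on to its stop at 1.9 (leaning back, fully open).
- core_mid (a point): Centre of a bare grey stator core, 106 mm across and 47 mm high, loose on the bench; a bystander.
- bell_mid (a point): Centre of a grey rotor bell (round open cup), 124 mm across and 44 mm high, loose on the bench; a bystander.
- tape_mid (a point): Centre of a roll of yellow tape lying flat, 85 x 94 x 18 mm, loose on the bench; a bystander.
- bearing_1: Ball bearing 32 mm across, 9 mm high, lying in the case's right nest seen from the robot; origin at the centre of its underside. To be left there.
- bearing_3: The same kind of bearing, in the left nest. To be left there.

How it is judged:
By the outcome, as a careful person would: the job done as asked, in the order asked, and still so for the second after the job is handed in, with the robot touching nothing.
It also fails if it takes over 45 s, if anything falls off the work surface, if the arm or the gripper's body presses on something with over 40 N, if the wrist force passes 120 N, or if a joint passes its speed limit or range.

### The arm

A 6-joint arm with a two-finger parallel gripper is mounted at the origin on a cart in front of the work surface, level with it; the furniture and walls round the work are solid. World frame = base frame: x ahead of the robot, y to its left, z up, the work surface at z = 0. Lengths are in m, angles in rad, forces in N, time in s.
With the tool pointing down it reaches from about 0.325 to 0.9 m from the base axis. Payload 6.1 kg.
Tool frame: the origin (TCP) lies at the very end of the fingers, on their centre line; the grasp point (between the pads) lies 19 mm behind it; z points along the fingers, x is the direction in which the jaws open and shut, and the axes are right-handed (so a half turn about z gives the same grasp; the last joint's range is limited). The gripper opens to 85 mm and grips with 20 to 120 N. Pads are 22 mm wide; open, the fingers measure 114 mm over their backs; the gripper's body (76 mm by 85 mm) begins 54 mm behind the grasp point. The pads swing forward as they close: fully open they stand 13 mm farther back than shut.
Start: joints at [1.137, 0.22, 1.526, -0, 1.395, -0.126], TCP at [0.189, 0.596, 0.231] pointing down, gripper open.
Joint ranges: [-2.98, 2.98], [-0.91, 2.08], [0.09, 2.57], [-1.24, 4.39], [0.2, 2.65], [-2.68, 2.68]. Speed limits (rad/s): [2.57, 2.57, 3.01, 3.14, 3.14, 3.14].

### API

Orientations are given as [roll, pitch, yaw] about the fixed x, y, z axes, in that order (R = Rz(yaw) Ry(pitch) Rx(roll)).
In Python, from workcell import r, viewer, close_job gives the robot as it stands.
- The arm moves only by the tool arm_command, never from a script. Its arguments are lists of equal length, an entry for each row: "travel": the shift along the world's x, y, z in m, a list of three; "spin": the turn about the world's z in rad; "fingers": the finger opening in m, from 0 to 0.0854. A call has 1 to 8 rows; each row is the pose to reach, as a shift and turn from the pose measured when the call began; what a row does not reach only later rows make up. A row lasts 1/12 s, in which the tool goes at most 41.7 mm and 7.16 degrees, less where a joint would pass 70% of its speed; a pose out of reach is approached as far as the arm can. A call with a gripper value outside its range is refused whole. The fingers move at their own pace and stop on an object; "newtons" is the grip in N (left out, the last holds). Time passes only in rows, so rows that repeat a pose let the fingers close. It gives the time, the measured TCP pose, the force and the opening at its end, in the units of the state.
- r.observe(): the state, without advancing time (a new reading comes with each control period).
- viewer.read_camera(name): name is "scene" or "top" or "wrist"; returns a dict with "img" (400x640x3 uint8, red, green, blue), "range_z" (400x640 float32, m along the optical axis (not along the pixel's ray), 0 where there is no reading), "camera_matrix" (3x3 intrinsics, pixels), "view" (4x4, takes a point from world to camera coordinates). Camera axes: x right, y up, looking along -z (the intrinsics and any distortion apply to the point x, -y, -z); pixel columns grow to the right and rows downward; lengths in m; the calibration is good to about 2 mm. A picture is of the moment at which its call begins.
- close_job(): hands the job in, once; it reports no verdict.
The state is a dict: "time_s": time; "joint_pos": joint angles; "qvel": joint speeds; "joint_torque": joint torques, N m; "position": TCP position; "eef_rot": TCP orientation; "force": force on the tool from outside, world axes, zero at the start; "wrist_torque": the same for the moment, N m; "width": opening from 0.0 (shut) to 1.0 (fully open).
Only numpy, scipy, OpenCV 4.12 (cv2) and the standard library are available. Lean on these libraries where they do the work, as an engineer would, in place of code of your own. Each camera call takes 0.05 s, during which the arm holds its last target. There are 200 camera calls.

## Working session

There is one attempt and no reset: what is moved stays moved. The work goes in short steps, Python scripts to look and compute and a tool call to move; the robot and the scene stay as the last step left them, time stands still between calls to the robot, and variables do not carry over. Pictures are saved under pics/ and viewed, about 8 in all and at most 12, crops included, and the job is handed in when it is done.

Besides the shell and the picture viewer there is one more tool, called after "Request:" as name(argument=value, ...), one argument or row to a line, values as JSON. arm_command: Moves the arm, as the interface text tells. Its arguments: {"type":"object","properties":{"travel":{"type":"array","items":{"type":"array","items":{"type":"number"}}},"spin":{"type":"array","items":{"type":"number"}},"fingers":{"type":"array","items":{"type":"number"}},"newtons":{"type":"number"}},"required":["travel","spin","fingers"]}

```bash
ls; mkdir -p pics
cat > h.py <<'E'
import numpy as np, cv2
from workcell import r, viewer, close_job
def cam(n):
    c=viewer.read_camera(n); return c
def cloud(c):
    K=c["camera_matrix"]; z=c["range_z"]; v,u=np.mgrid[:z.shape[0],:z.shape[1]]
    P=np.stack([(u-K[0,2])/K[0,0]*z,-(v-K[1,2])/K[1,1]*z,-z,np.ones_like(z)],-1)
    W=P@np.linalg.inv(c["view"]).T
    W=W[...,:3]; W[z==0]=np.nan; return W
E
python3 - <<'E'
from h import *
print(r.observe())
for n in("scene","top"):
    c=cam(n); cv2.imwrite(f"pics/{n}0.png",c["img"][...,::-1]); np.savez(f"{n}0.npz",**{k:c[k] for k in c})
    W=cloud(c); hsv=cv2.cvtColor(c["img"],cv2.COLOR_RGB2HSV)
    print(n,np.linalg.inv(c["view"])[:3,3])
    for nm,lo,hi in(("blue",(95,90,40),(130,255,255)),("orange",(5,150,100),(20,255,255))):
        m=cv2.inRange(hsv,lo,hi); k,l,s,ce=cv2.connectedComponentsWithStats(m)
        for i in range(1,k):
            if s[i,4]>30:
                p=W[l==i]; print(nm,s[i],ce[i],np.nanmedian(p,0),np.nanmin(p,0),np.nanmax(p,0))
E
```

```text
pics
{'time_s': 0.0, 'joint_pos': array([ 1.13692904e+00,  2.21269260e-01,  1.52761219e+00, -1.15800011e-05,
        1.39469912e+00, -1.26102036e-01]), 'qvel': array([-0.00092629, -0.00056598, -0.00066189, -0.00050943,  0.00122247,
        0.00127996]), 'joint_torque': array([ 1.77956830e-03, -4.96909082e+01, -3.89391482e+01, -2.13553853e-04,
        1.14429917e-02, -2.51600920e-05]), 'position': array([0.18908162, 0.59507366, 0.23017195]), 'eef_rot': array([-3.14135394e+00,  1.97357210e-03,  1.26303335e+00]), 'force': array([ 0.1751629 , -0.36962975, -0.38452455]), 'wrist_torque': array([ 0.00995433, -0.00826314,  0.0217428 ]), 'width': 1.0014916395056364}
scene [ 0.01263331 -0.38600311  0.46621447]
blue [218  78  21   5  31] [228.09677419  79.87096774] [ 1.44954126  1.60491878 -0.06091635] [ 0.9753016   1.01271536 -0.06538141] [1.46245756 1.68896454 0.11156084]
blue [  62   96   67   35 1611] [ 92.99441341 111.66852886] [0.43749451 0.8279622  0.13988682] [0.34786494 0.70391116 0.08587395] [0.516048   0.95982573 0.15175087]
blue [  47   97  248   75 1087] [159.26402944 136.35970561]
[... 2411 characters left out ...]
4025 0.47824233 0.13919658]
blue [ 234  173   69   68 2411] [268.4649523  207.85732061] [0.55234524 0.24862137 0.05018561] [ 0.47589111  0.17027511 -0.00483522] [0.6415383  0.3358692  0.05666264]
blue [ 166  188   14  108 1101] [172.24523161 240.69482289] [4.75245401e-01 4.88672796e-01 2.32479688e-05] [ 0.34165189  0.45644859 -0.00669443] [0.6038376  0.50308842 0.05378655]
blue [  0 222  21  53 984] [  9.19207317 246.82926829] [0.46412521 0.80409958 0.11747212] [0.40607125 0.80013193 0.08683444] [0.5176437  0.80887806 0.14853412]
orange [279 226  21  23  44] [289.45454545 235.38636364] [0.49106163 0.20095182 0.02776724] [ 0.45812984  0.17594519 -0.00687511] [0.51033376 0.22145962 0.05909658]
```

Run:
```python
import cv2,numpy as np
t=cv2.imread("pics/top0.png");s=cv2.imread("pics/scene0.png")
cv2.imwrite("pics/a.png",cv2.resize(t[130:330,160:420],None,fx=3,fy=3));
```

```text
(no output)
```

View pics/scene0.png

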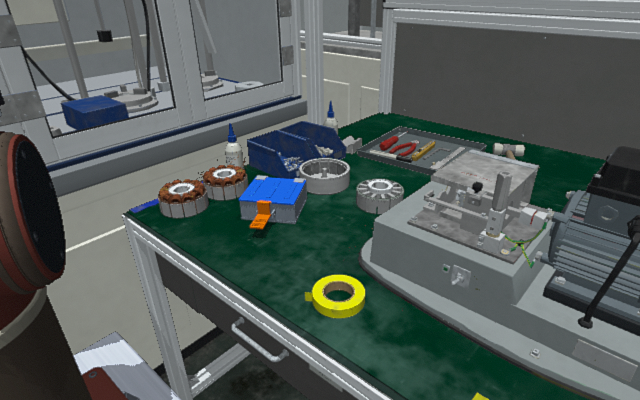

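View pics/a.png

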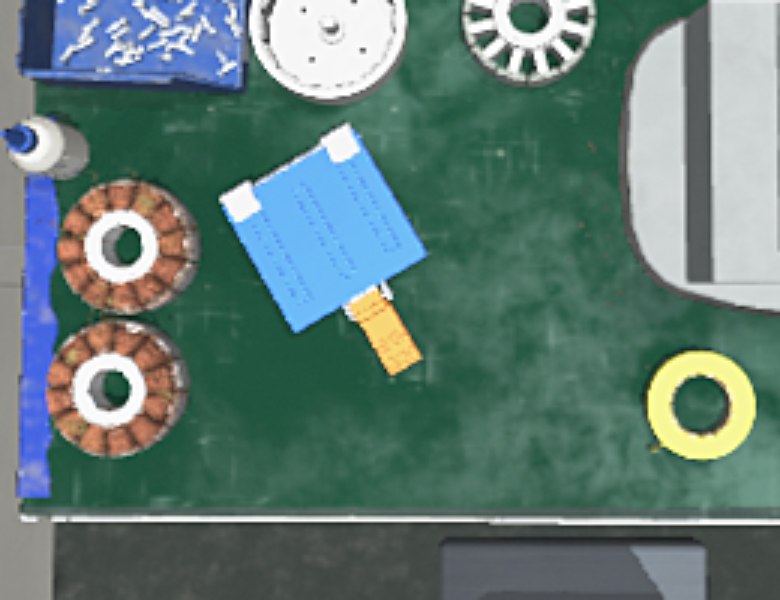

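The top picture shows the case with its lid at crop (325,230), the tab pointing down-right to (405,360) and the bell behind it. The axis is yawed about 30°. I'll fit the pose next.

Run:
```python
from h import *
for n,box in(("top",(225,160,320,265)),("scene",(230,170,315,245))):
    c=dict(np.load(n+"0.npz")); W=cloud(c); hsv=cv2.cvtColor(c["img"],cv2.COLOR_RGB2HSV)
    x0,y0,x1,y1=box; R=np.zeros(W.shape[:2],bool); R[y0:y1,x0:x1]=1
    b=(cv2.inRange(hsv,(95,90,40),(130,255,255))>0)&R&(W[...,2]>.044)&(W[...,2]<.058)
    o=(cv2.inRange(hsv,(5,90,100),(25,255,255))>0)&R
    p=W[b][:,:2].astype(np.float32)
    print(n,"lid rect",cv2.minAreaRect(p*1000),np.median(W[b],0))
    q=W[o&(W[...,2]>.024)&(W[...,2]<.036)]; print("paddle",len(q),cv2.minAreaRect((q[:,:2]*1000).astype(np.float32)),np.nanmedian(q,0))
    q=W[o&(W[...,2]>.045)]; print("hook",len(q),np.nanmedian(q,0),np.nanmax(q,0))
    m=R&(W[...,2]>.038)&(W[...,2]<.062); q=W[m][:,:2]; print("all top",cv2.minAreaRect((q*1000).astype(np.float32)))
```

```text
top lid rect ((555.4257202148438, 249.98117065429688), (115.3736801147461, 120.25931549072266), 30.56488800048828) [0.55229076 0.25010008 0.05026183]
paddle 243 ((472.83721923828125, 200.62347412109375), (56.41115951538086, 27.577669143676758), 30.84770393371582) [0.46997918 0.19946053 0.02917863]
hook 72 [0.4964511  0.21436705 0.05485554] [0.50800313 0.22637156 0.05985087]
all top ((571.9309692382812, 256.84039306640625), (188.25733947753906, 133.51002502441406), 22.620346069335938)
scene lid rect ((554.1140747070312, 247.5386962890625), (119.56976318359375, 120.75439453125), 31.115537643432617) [0.54649283 0.24319396 0.05040095]
paddle 236 ((473.1138000488281, 199.4019775390625), (62.51740646362305, 29.99773597717285), 35.435916900634766) [0.46963792 0.19641839 0.02990118]
hook 145 [0.49512196 0.21671884 0.0491041 ] [0.58224172 0.39505045 0.05967274]
all top ((559.33447265625, 272.09423828125), (197.52215576171875, 205.17129516601562), 42.212127685546875)
```

Request:
arm_command(
  travel=[
    [0.02,-0.03,0],
    [0.04,-0.06,0],
    [0.06,-0.09,0],
    [0.08,-0.12,0],
    [0.1,-0.15,0],
    [0.12,-0.18,0],
    [0.14,-0.21,0],
    [0.16,-0.24,0],
  ],
  spin=[0.11,0.22,0.33,0.44,0.55,0.66,0.77,0.844],
  fingers=[0,0,0,0,0,0,0,0],
  newtons=20,
)

```text
time_s: 0.77
position: [0.3495, 0.3534, 0.2299]
eef_rot: [-3.141, 0.002, 2.113]
force: [0.8, 0.4, 0.1]
width: 0.002
```

Request:
arm_command(
  travel=[
    [0.02,-0.03,0],
    [0.045,-0.064,0],
    [0.067,-0.096,0],
    [0.09,-0.13,0],
    [0.111,-0.16,0],
    [0.111,-0.16,-0.04],
    [0.111,-0.16,-0.08],
    [0.111,-0.16,-0.08],
  ],
  spin=[0,0,0,0,0,0,0,0],
  fingers=[0,0,0,0,0,0,0,0],
)

```text
time_s: 1.43
position: [0.4552, 0.1911, 0.142]
eef_rot: [-3.128, -0.002, 2.111]
force: [-1.7, -0.8, -1.3]
width: 0.002
```

Run:
```python
from h import *
o=r.observe(); print(o["position"],o["eef_rot"],o["force"],o["joint_pos"])
for n in ("top","scene"):
    c=cam(n)
    if n=="top": 
        W=cloud(c)
        q=W[150:300,220:340][(W[150:300,220:340,2]>.1)&(W[150:300,220:340,2]<.35)]
        print(len(q))
    im=c["img"][...,::-1]
    im=im[130:330,160:420] if n=="top" else im[110:270,170:380]
    cv2.imwrite(f"pics/{n}1.png",cv2.resize(im,(390,300)))
cv2.imwrite("pics/b.png",np.hstack([cv2.imread("pics/top1.png"),cv2.imread("pics/scene1.png")]))
```

```text
[0.45520143 0.19107576 0.14202489] [-3.12767159e+00 -2.32174417e-03  2.11067130e+00] [-1.72623623 -0.80704337 -1.2726838 ] [ 2.38840000e-01  1.00561953e-03  1.93958211e+00 -2.03812219e-03
  1.21498904e+00 -1.87112413e+00]
22
```

View pics/b.png

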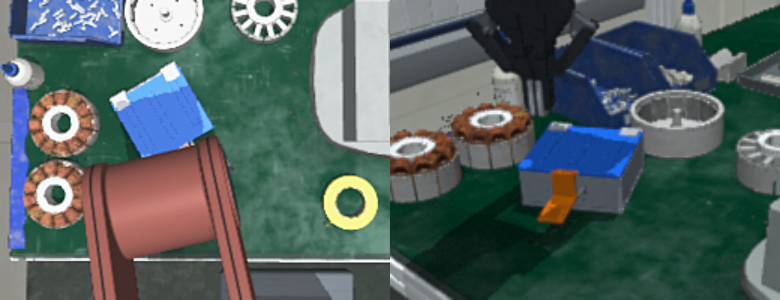

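The left view has the arm hiding the tab. The right view shows the shut fingers at about (538,95), above the tab at (560,195), with the case undisturbed. I'll lower and settle.

Request:
arm_command(
  travel=[
    [0.005,0.003,-0.03],
    [0.005,0.003,-0.06],
    [0.005,0.003,-0.09],
    [0.005,0.003,-0.1],
    [0.005,0.003,-0.1],
    [0.005,0.003,-0.1],
    [0.005,0.003,-0.1],
    [0.005,0.003,-0.1],
  ],
  spin=[0,0,0,0,0,0,0,0],
  fingers=[0,0,0,0,0,0,0,0],
)

```text
time_s: 2.2
position: [0.4659, 0.1967, 0.0514]
eef_rot: [-3.141, 0.002, 2.113]
force: [0.9, -0.4, -0.1]
width: -0.001
```

Run:
```python
from h import *
o=r.observe(); print(o["position"],o["eef_rot"],o["force"])
c=cam("scene"); im=c["img"][...,::-1]
cv2.imwrite("pics/c.png",cv2.resize(im[140:250,200:330],None,fx=4,fy=4))
```

```text
[0.46594509 0.19672586 0.05139292] [-3.14064217e+00  1.67270542e-03  2.11307303e+00] [ 0.87094237 -0.40677632 -0.13444567]
```

View pics/c.png

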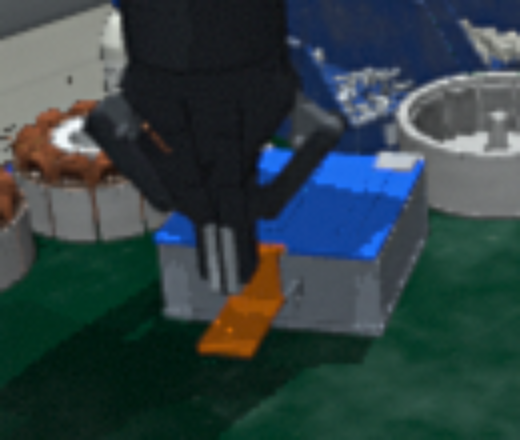

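Request:
arm_command(
  travel=[
    [-0.003,-0.002,0],
    [-0.006,-0.0035,0],
    [-0.006,-0.0035,-0.008],
    [-0.006,-0.0035,-0.014],
    [-0.006,-0.0035,-0.014],
    [-0.006,-0.0035,-0.014],
  ],
  spin=[0,0,0,0,0,0],
  fingers=[0,0,0,0,0,0],
)

```text
time_s: 2.75
position: [0.4588, 0.1928, 0.036]
eef_rot: [-3.138, 0.001, 2.113]
force: [0.5, -0.9, -0.4]
width: -0.004
```

Request:
arm_command(
  travel=[
    [0,0,-0.004],
    [0,0,-0.007],
    [0,0,-0.01],
    [0,0,-0.013],
    [0,0,-0.015],
    [0,0,-0.015],
  ],
  spin=[0,0,0,0,0,0],
  fingers=[0,0,0,0,0,0],
)

```text
time_s: 3.25
position: [0.4591, 0.1929, 0.021]
eef_rot: [-3.139, 0.001, 2.113]
force: [-0.7, -0.3, 4.8]
width: 0.002
```

```bash
cat > lid.py <<'E'
from h import *
o=r.observe(); print(o["time_s"],o["position"],o["force"])
c=cam("scene"); W=cloud(c); hsv=cv2.cvtColor(c["img"],cv2.COLOR_RGB2HSV)
b=(cv2.inRange(hsv,(95,90,40),(130,255,255))>0)
d=W-np.array([.5584,.2518,0]); a=.536
X=d[...,0]*np.cos(a)+d[...,1]*np.sin(a); Y=-d[...,0]*np.sin(a)+d[...,1]*np.cos(a); Z=W[...,2]
m=b&(abs(Y)<.06)&(X>-.08)&(X<.12)&(Z>.04)&(Z<.2)
print("n",m.sum())
if m.sum()>20:
    p=np.stack([X[m],Y[m],Z[m]],1); n=np.linalg.svd(p-p.mean(0),full_matrices=False)[2][2]; n*=np.sign(n[2])
    print("lid X",p[:,0].min(),p[:,0].max(),"Z",p[:,2].min(),p[:,2].max(),"angle",np.arctan2(n[0],n[2]),"normal",n)
import sys
if len(sys.argv)>1: cv2.imwrite("pics/%s.png"%sys.argv[1],cv2.resize(c["img"][80:250,190:340,::-1],None,fx=3.5,fy=3.5))
E
python3 lid.py d
```

```text
3.25 [0.45905425 0.19291353 0.02095123] [-0.65549152 -0.30400875  4.77831994]
n 228
lid X -0.06354918537387866 0.05429371596774957 Z 0.049358648916247694 0.0791821635737836 angle 0.23123433256227816 normal [2.29179174e-01 1.69809538e-04 9.73384239e-01]
```

The lid has let go and is rising (about 0.23 rad so far). I'll hold for a moment, then check again.

Request:
arm_command(
  travel=[
    [0,0,0],
    [0,0,0],
    [0,0,0],
    [0,0,0],
    [0,0,0],
    [0,0,0],
  ],
  spin=[0,0,0,0,0,0],
  fingers=[0,0,0,0,0,0],
)

```text
time_s: 3.8
position: [0.459, 0.1929, 0.0212]
eef_rot: [-3.139, 0.001, 2.113]
force: [-1.3, -0.7, 4.8]
width: 0.003
```

```bash
python3 lid.py d2
```

```text
3.8 [0.45901441 0.19292368 0.02116617] [-1.3371667  -0.7160507   4.84187545]
n 177
lid X -0.048846395521959116 0.05286086870467016 Z 0.04533230364425278 0.11170375224719709 angle 0.5688730559308027 normal [0.53868253 0.00122467 0.84250794]
```

View pics/d2.png

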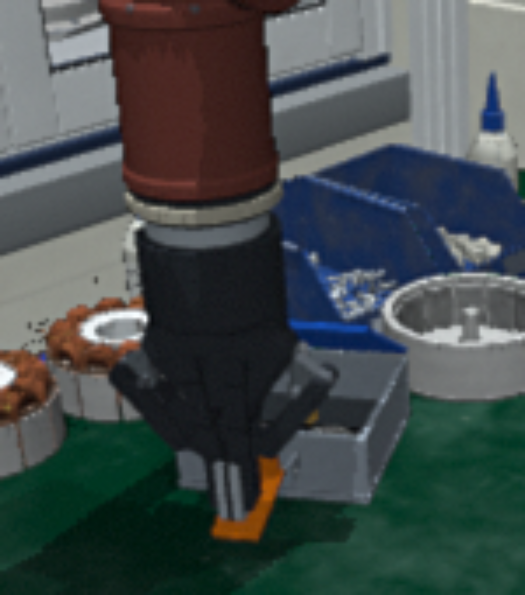

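The lid is at 0.57 rad and the case hasn't moved. Next I'll raise the fingers off the tab and approach the lip.

Request:
arm_command(
  travel=[
    [0,0,0.02],
    [0,0,0.045],
    [0,0,0.07],
    [0,0,0.074],
    [0.0172,0.0102,0.074],
    [0.0344,0.0204,0.074],
    [0.0344,0.0204,0.074],
    [0.0344,0.0204,0.074],
  ],
  spin=[0,0,0,0,0,0,0,0],
  fingers=[0,0,0,0,0,0,0,0],
)

```text
time_s: 4.52
position: [0.4933, 0.2134, 0.0942]
eef_rot: [-3.137, 0.001, 2.113]
force: [-0.7, 0.2, -0.3]
width: -0.002
```

```bash
python3 lid.py e
```

```text
4.5167 [0.49327808 0.21336054 0.09420045] [-0.67327668  0.20048724 -0.30608191]
n 331
lid X -0.07781878006442776 0.05695541488933718 Z 0.04397536178879985 0.1999466560605483 angle 0.6724187652164306 normal [0.62287868 0.002098   0.78231563]
```

View pics/e.png

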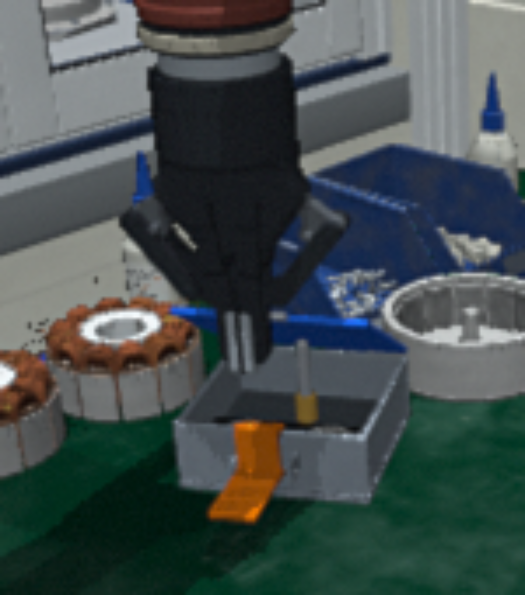

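Fingers are centred under the lip at picture (245,340), with nothing touching. Now the push.

Request:
arm_command(
  travel=[
    [0.009,0.005,0],
    [0.017,0.01,0.002],
    [0.022,0.013,0.008],
    [0.027,0.016,0.014],
    [0.033,0.02,0.021],
    [0.039,0.023,0.028],
    [0.046,0.0275,0.036],
    [0.046,0.0275,0.036],
  ],
  spin=[0,0,0,0,0,0,0,0],
  fingers=[0,0,0,0,0,0,0,0],
)

```text
time_s: 5.23
position: [0.5392, 0.2408, 0.131]
eef_rot: [-3.138, 0.001, 2.113]
force: [-0.2, 0.9, 0.9]
width: 0.002
```

```bash
python3 lid.py f
```

```text
5.2333 [0.53924813 0.2408263  0.13098271] [-0.1826869   0.86666026  0.91510259]
n 1477
lid X -0.035186394025783524 0.09947352719680388 Z 0.043307206862126635 0.19962030874316805 angle 1.0152544601623188 normal [0.84961436 0.00099498 0.52740349]
```

View pics/f.png

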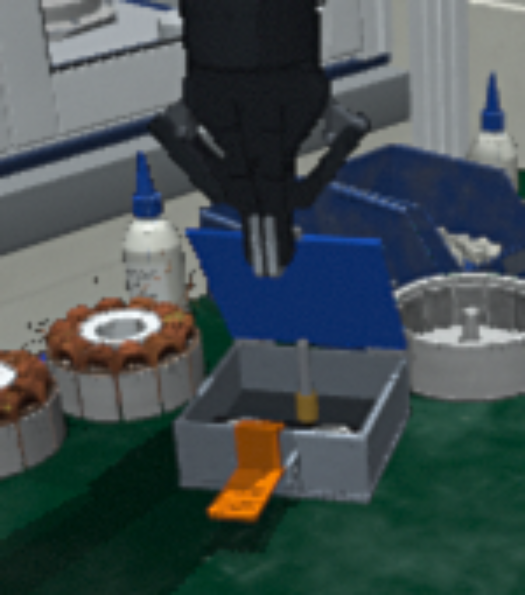

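The lid is at about 1.0 rad, pushed at its edge by the fingers at (268,255). Continuing along the arc.

Request:
arm_command(
  travel=[
    [0.007,0.0042,0.004],
    [0.0145,0.0087,0.008],
    [0.022,0.013,0.011],
    [0.029,0.0175,0.014],
    [0.037,0.022,0.016],
    [0.045,0.0265,0.017],
    [0.051,0.03,0.017],
    [0.051,0.03,0.017],
  ],
  spin=[0,0,0,0,0,0,0,0],
  fingers=[0,0,0,0,0,0,0,0],
)

```text
time_s: 5.95
position: [0.5901, 0.2708, 0.1466]
eef_rot: [-3.137, 0.001, 2.113]
force: [-0.3, -0.1, 0.7]
width: -0.001
```

Request:
arm_command(
  travel=[
    [0.005,0.003,0],
    [0.01,0.006,0],
    [0.015,0.009,0],
    [0.018,0.0105,0],
    [0.018,0.0105,0],
    [0.018,0.0105,0],
  ],
  spin=[0,0,0,0,0,0],
  fingers=[0,0,0,0,0,0],
)

```text
time_s: 6.45
position: [0.6082, 0.2814, 0.1465]
eef_rot: [-3.137, 0.001, 2.113]
force: [-0.2, 0.9, 0.6]
width: -0.002
```

```bash
python3 lid.py g
```

```text
6.45 [0.60819799 0.28138766 0.1464994 ] [-0.18527666  0.90429303  0.60952993]
n 2406
lid X 0.04972285958020068 0.08143559517808555 Z 0.04832400483724164 0.16413989223288566 angle -1.3907374085013215 normal [-9.83833142e-01 -4.64969544e-05  1.79087539e-01]
```

View pics/g.png

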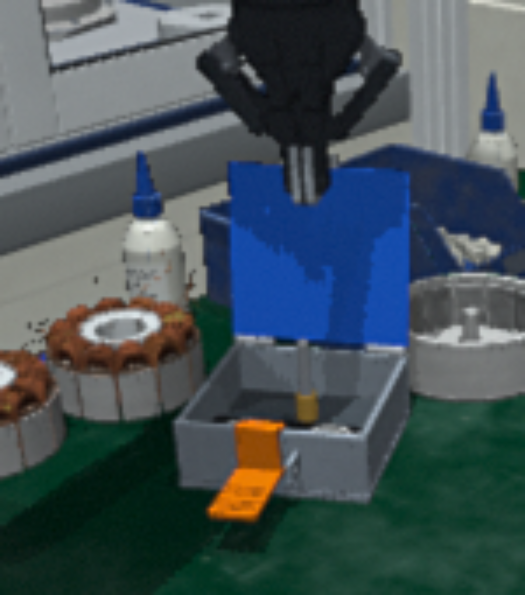

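The lid is at about 1.75 rad, past the balance point. Withdrawing.

Request:
arm_command(
  travel=[
    [-0.01,-0.006,0],
    [-0.03,-0.018,0.005],
    [-0.055,-0.033,0.02],
    [-0.08,-0.048,0.045],
    [-0.1,-0.06,0.075],
    [-0.12,-0.07,0.11],
    [-0.14,-0.08,0.14],
    [-0.15,-0.09,0.15],
  ],
  spin=[0,0,0,0,0,0,0,0],
  fingers=[0,0,0,0,0,0,0,0],
)

```text
time_s: 7.17
position: [0.4579, 0.1914, 0.3023]
eef_rot: [3.139, 0.003, 2.114]
force: [0.4, 0.9, 0.0]
width: 0.0
```

Request:
arm_command(
  travel=[
    [0,0,0],
    [0,0,0],
    [0,0,0],
    [0,0,0],
    [0,0,0],
    [0,0,0],
    [0,0,0],
    [0,0,0],
  ],
  spin=[0,0,0,0,0,0,0,0],
  fingers=[0,0,0,0,0,0,0,0],
)

```text
time_s: 7.83
position: [0.4579, 0.1915, 0.3015]
eef_rot: [3.14, 0.002, 2.114]
force: [0.5, -0.5, 0.5]
width: -0.003
```

```bash
python3 lid.py i; python3 lid.py
```

```text
7.8333 [0.45787933 0.19146931 0.30153737] [ 0.4713694  -0.47374953  0.46701436]
n 2525
lid X 0.051404367548828635 0.094903918581822 Z 0.048653870382633524 0.15951262234644442 angle -1.2407959906317279 normal [-0.9460418  -0.00095865  0.3240432 ]
7.8833 [0.45789368 0.19144835 0.30174276] [ 0.49702704 -0.29238027 -0.47601028]
n 2521
lid X 0.05154710953720064 0.09610148417180149 Z 0.04863376273547809 0.15899190714767458 angle -1.2409580606715502 normal [-9.46094739e-01 -5.20856470e-05  3.23890017e-01]
```

View pics/i.png

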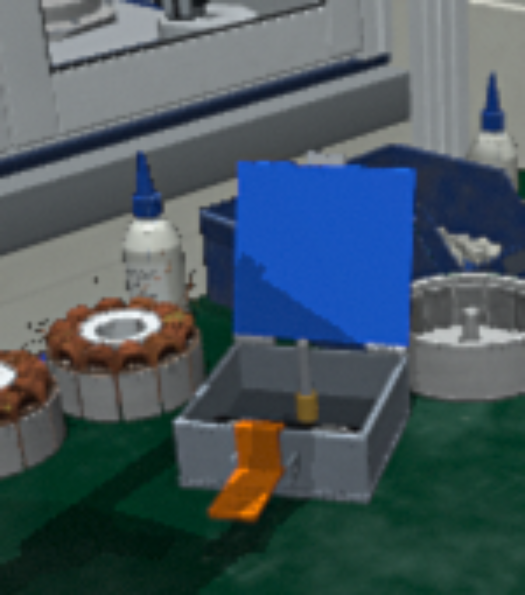

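The lid reads 1.90 rad, its stop, and isn't moving. The tab has sprung back, the case is where it was, and the arm is clear. Handing in.

```bash
python3 -c "
from h import *
print(close_job())"
```

```text
the job is handed in; nothing more can be done
None
```

The bearing case is open, and I handed the job in at about 8 s of the 45 s allowed. I pressed the orange tab about 9 mm down with the closed fingertips (about 5 N) and the lid sprang to about 0.57 rad. I then pushed it by its front edge to about 1.75 rad and withdrew, and it sank on to its stop.

- **Lid:** two readings, 0.05 s apart, both gave 1.90 rad, which is the stop angle.
- **Arm:** it finished at a height of 0.30 m, with only noise-level force on it.
- **Case, tab and nearby parts:** in the last picture the tab was back up, and the case and the parts in view around it looked where they were. I judged this by eye and did not measure it.
- **Bearings:** the case walls mostly hid them in that picture, so I didn't check them directly. Nothing reached into the nests.

One reading disagreed. As I approached the lid, its measured angle read 0.67 rad because other blue objects got into the measurement. The picture showed the lid untouched.

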